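Set the length stop and butt the batten

ROBOT

A 6-joint arm with a two-finger parallel gripper is mounted at the origin on the work surface. World frame = base frame: x ahead of the robot, y to its left, z up, the work surface at z = 0. Lengths are in m, angles in rad, forces in N, time in s.
With the tool pointing down it reaches from about 0.3 to 0.95 m from the base axis. Payload 3.1 kg.
Tool frame: the origin (TCP) lies where the fingers leave the gripper's body, on its centre line; the fingertips stand 73 mm ahead of it and the grasp point (between the pads) lies 54 mm ahead of it (bot.tips_ahead is the distance from the TCP to the fingertips, in m); z points along the fingers, y is the line along which they close (so a half turn about z gives the same grasp; the last joint's range is limited). The gripper opens to 85 mm and grips with 20 to 120 N. Pads are 22 mm wide; open, the fingers measure 114 mm over their backs; the gripper's body (76 mm by 85 mm) begins 54 mm behind the grasp point. The pads swing forward as they close: fully open they stand 13 mm farther back than shut.
Start: joints at [1.125, 0.308, 1.634, -0, 1.2, -0.07], TCP at [0.229, 0.581, 0.304] pointing down, gripper open.
Joint ranges: [-3.06, 3.06], [-0.79, 1.96], [0.05, 2.63], [-1.19, 4.34], [0.05, 2.64], [-2.94, 2.94]. Speed limits (rad/s): [2.79, 2.79, 3.14, 3.14, 3.14, 3.14].

INTERFACE

Orientations are given as a rotation vector (axis times angle).
In Python, from rig import get_state, vision, order, nets, bot gives the robot as it stands. The module is installed in compiled form; this text tells all that it offers.
- The arm moves only by the tool step_arm, never from a script. Its argument "motion" is a list of rows, each a list of 7 numbers: the shift along the tool's x, y, z as a fraction of full scale, then the turn, a rotation vector about the tool's x, y, z as a fraction of full scale, then the opening, from 0 (shut) to 1 (fully open). A call has exactly 8 rows; each row shifts and turns the commanded pose from where the row before left it, along the tool's axes as they then stand; what a row does not reach is not made up. Full scale, the value 1, is 800 mm for a shift and pi/2 rad for a turn. A row lasts 1/12 s, in which the tool goes at most 41.7 mm and 7.16 degrees, less where a joint would pass 70% of its speed; a pose out of reach is approached as far as the arm can. A call with a number of a shift or a turn outside -1 to 1 is refused whole. A call with a gripper value outside its range is refused whole. The fingers move at their own pace and stop on an object; the grip force is fixed at half the most. Time passes only in rows, so rows that do not move let the fingers close, or fill a call up. It gives the time, the measured TCP pose, the force, the opening and the grip force at its end, in the units of the state.
- get_state(): the state, without advancing time (a new reading comes with each control period).
- vision.get_image(name): name is "side" or "top"; returns the picture (384x512x3 uint8, red, green, blue); there is no depth.
- vision.calibration(name): a dict with "fx", "fy", "cx", "cy" (pixels), "R" (3x3) and "t" (3): a world point X has camera coordinates R X + t. Camera axes: x right, y down, z forward; pixel columns grow to the right and rows downward; lengths in m; the calibration is good to about 2 mm. A picture is of the moment at which its call begins. calibration takes no time and is no camera call.
- order.job_done(): hands the job in; it is judged then, once.
Trained networks look in the newest picture that a camera, given by its name, has taken for a name from the list of things; names that differ only in an ending like _2 or _b are one class to them, and where a whole thing is asked for, a point or a joint stands for the part that bears it (a point fixed in the world has none). Each returns a list of dicts, best first, with "confidence" (0 to 1); they miss things now and then, are a little off and sometimes report something else, mostly with a low value. They report only what shows in the picture. A call takes as long as a camera call. They do not tell look-alikes from the thing itself.
- nets.find_in(query, camera): "xy" ([column, row] in pixels, amid what is visible of it).
The state is a dict: "t": time; "joints": joint angles; "qvel": joint speeds; "effort": joint torques, N m; "ee_pos": TCP position; "eef_rot": TCP orientation; "contact_force": force on the tool from outside, world axes, zero at the start; "torque": the same for the moment, N m; "gripper_width": finger opening in m; "grip_force": force on a finger pad.
Only numpy, scipy, OpenCV 4.12 (cv2) and the standard library are available. Lean on these libraries where they do the work, as an engineer would, in place of code of your own. Each camera call takes 0.05 s, during which the arm holds its last target. There are 200 camera calls.

TASK

On the length gauge on the shop counter, push the sliding stop along its rail with the fingertips until its spring pin drops into the notch of the bent spring clip. Then push the wooden batten along its channel until its end rests against the stop, leaving the stop in the notch. Push only: do not pinch the stop or lift the batten, and leave the other goods on the counter where they are.

Things in the scene. Friction and masses are not known exactly. Their poses are not given: they have to be found in the camera images.
- rail: Length gauge, fixed, long along its own y; origin on the counter under the rail's middle line. Base plate 6 mm thick, x -71 to 29 mm. Aluminium rail x -22 to 22 mm, y -290 to 250 mm, its top 30 mm above the counter. In front of it the batten's channel, x -60 to -22 mm, floor 6 mm above the counter, open at both ends; a lip 8 mm wide in front of that, top 12 mm above the counter.
- stop: Grey L-shaped block, 34 mm long along the rail; origin = stop_nose. Over the rail it is 44 mm wide and spans 42 to 76 mm above the counter; in front (rail x -58 to -22 mm) it reaches down into the channel to 10 mm above the counter. It slides along rail y only, from +180 to -180 mm of the rail's origin, friction about 1 N. It starts on the +y side of the clip and must go toward -y.
- stop_nose (a point): Point of the stop on the rail's middle line at rail-top height (30 mm above the counter), straight below the spring pin; axes as the rail's. The push needed rises to 4 or 5 N on the clip's ramp, then the stop jumps into the notch (force dip). Out of the notch, either way, takes some 10 to 18 N; left within 3 mm of the notch's middle it pulls itself home when let go.
- stop_push (a point): Place to push toward -y: middle of the upper part of the stop's outer (+y) end face, 58 mm above the counter, 17 mm from stop_nose along the rail. The face there is 44 mm wide and spans 42 to 76 mm above the counter.
- stop_face (a point): Point on the stop's other (-y) end face, toward the batten, 17 mm from stop_nose along the rail, over the middle of the channel, 30 mm above the counter; axes as the rail's. The batten's end must come against this face, which spans 10 to 76 mm above the counter here.
- stop_pin (a joint): Lift in m of the stop's upright spring pin (round nose 8 mm across; knob on top 18 mm across, its top 92 mm above the counter when down), sprung downward: 0 on the plain rail, about 0.007 on the crests of the clip, back to nearly 0 once dropped into the notch.
- clip_notch (a point): Middle of the notch of the bent steel clip fixed on the rail's top, at rail-top height on its middle line; axes as the rail's. The strip is 18 mm wide, 64 mm long: from each end a 20 degree ramp climbs 7 mm to a crest 9 to 13 mm from the middle; between the crests lies the notch, 7 mm deep, 18 mm wide at the top, 4 mm at the bottom. The stop is home when stop_nose is here and the pin is down.
- stop_outer_side: The stop's end face plate away from the batten (+y), 5 mm thick; origin on the rail's middle line at rail-top height, in the middle of the plate's thickness (14.5 mm from stop_nose).
- stop_batten_side: The stop's end face plate toward the batten (-y), 5 mm thick; origin as for the other plate, 14.5 mm from stop_nose on the other side.
- batten: Loose piece of pale wood, 34 x 120 x 40 mm (own x, y, z), about 90 g, lying in the channel with 4 mm of side play, its long axis along the rail, its top 46 mm above the counter. Origin: centre of its underside.
- batten_end (a point): Centre of the batten's +y end face, 20 mm above its underside: the end that must meet the stop.
- batten_tail (a point): Centre of the batten's -y end face, 20 mm above its underside: push here toward +y.
- paint_tin: Bystander: round paint tin 100 mm across, 115 mm high. Origin: centre of its underside.
- spray_can: Bystander: spray can 64 mm across, 190 mm high. Origin: centre of its underside.
- filler_jar: Bystander: jar 68 mm across, 75 mm high. Origin: centre of its underside.
- putty_knife: Bystander: putty knife 200 mm long with a wooden handle, lying flat, long axis along its own x. Origin: under its middle.
There are look-alikes about, which are no part of the job. Leave any orange look-alike of the batten alone.

How it is judged:
By the outcome, as a careful person would: the job done as asked, in the order asked, and still so for the second after the job is handed in, with the robot touching nothing.
It also fails if it takes over 54 s, if anything falls off the work surface, if the arm or the gripper's body presses on something with over 40 N, if the wrist force passes 120 N, or if a joint passes its speed limit or range.

## Working session

There is one attempt and no reset: what is moved stays moved. The work goes in short steps, Python scripts to look and compute and a tool call to move; the robot and the scene stay as the last step left them, time stands still between calls to the robot, and variables do not carry over. Pictures are saved under pics/ and viewed, at most 10 in all, crops included, and the job is handed in when it is done.

Besides the shell and the picture viewer there is one more tool, called after "Request:" by a JSON object that holds its "api" and its "payload", one argument or row to a line. step_arm: Moves the arm, as the interface text tells. Its arguments: {"type":"object","properties":{"motion":{"type":"array"}},"required":["motion"]}

```bash
mkdir -p pics
cat > h.py <<'E'
import numpy as np, cv2
from rig import get_state, vision, order, nets, bot
def snap(cam,name,crop=None,scale=1):
    im=vision.get_image(cam)[:,:,::-1]
    if crop: a,b,c,d=crop; im=im[b:d,a:c]
    im=cv2.resize(im,None,fx=scale,fy=scale,interpolation=cv2.INTER_CUBIC)
    cv2.imwrite(f'pics/{name}.png',im)
def ray(cam,uv,z):
    c=vision.calibration(cam); R=np.array(c['R']);t=np.array(c['t'])
    d=R.T@np.array([(uv[0]-c['cx'])/c['fx'],(uv[1]-c['cy'])/c['fy'],1]); o=-R.T@t
    return o+d*(z-o[2])/d[2]
def proj(cam,X):
    c=vision.calibration(cam); p=np.array(c['R'])@np.array(X)+np.array(c['t'])
    return np.array([c['fx']*p[0]/p[2]+c['cx'],c['fy']*p[1]/p[2]+c['cy']])
E
python3 - <<'E'
from h import *
s=get_state();print(s)
snap('top','top0',None,1.5);snap('side','side0',None,1.5)
for cam in('top','side'):
  c=vision.calibration(cam);print(cam,-np.array(c['R']).T@c['t'],c['fx'])
  for q in('rail','stop','stop_push','stop_face','stop_pin','clip_notch','batten','batten_end','batten_tail','paint_tin','spray_can','filler_jar','putty_knife'):
    print(q,[(np.round(r['xy'],1).tolist(),round(r['confidence'],2)) for r in nets.find_in(q,cam)][:3])
print(get_state()['t'])
E
```

```text
{'t': 0.0, 'joints': array([ 1.12526975e+00,  3.08969133e-01,  1.63520598e+00,  2.55033111e-06,
        1.19972763e+00, -6.97082054e-02]), 'qvel': array([ 0.00210667, -0.00188437,  0.00057452, -0.00147289, -0.00047713,
        0.00031281]), 'effort': array([-5.99164141e-04, -4.15265214e+01, -2.76663458e+01, -2.17101906e-04,
        1.04480921e-02,  9.78641765e-06]), 'ee_pos': array([0.22913644, 0.58076208, 0.30265999]), 'eef_rot': array([-0.58675684, -3.08570841,  0.00350732]), 'contact_force': array([ 0.12903295, -1.18345829, -0.58538369]), 'torque': array([ 0.00986692,  0.03179096, -0.01307221]), 'grip_force': 0.0, 'gripper_width': 0.08493048723593491}
top [0.38511592 0.04088351 1.25236143] 427.0218250695742
rail [([252.6, 210.2], 0.69)]
stop [([200.4, 220.3], 0.91)]
stop_push [([200.6, 220.4], 0.78), ([251.8, 213.7], 0.52)]
stop_face [([200.8, 220.0], 0.73)]
stop_pin []
clip_notch [([253.0, 206.0], 0.64), ([364.0, 124.6], 0.31), ([312.4, 208.9], 0.22)]
batten [([344.2, 291.3], 0.82), ([314.0, 204.4], 0.78), ([396.7, 204.6], 0.62)]
batten_end [([349.9, 288.9], 0.95), ([400.7, 207.3
[... 311 characters left out ...]
1450195
rail [([269.3, 223.3], 0.86)]
stop [([270.4, 237.3], 0.96), ([216.3, 129.9], 0.18)]
stop_push [([269.1, 239.0], 0.81)]
stop_face [([271.6, 235.6], 0.81)]
stop_pin []
clip_notch [([265.6, 206.8], 0.66)]
batten [([273.5, 174.0], 0.81), ([271.4, 236.7], 0.62), ([341.5, 165.5], 0.6)]
batten_end [([342.9, 163.6], 0.76), ([272.9, 171.2], 0.72), ([284.5, 132.7], 0.49)]
batten_tail [([346.3, 166.7], 0.75), ([275.6, 171.3], 0.74), ([287.5, 131.7], 0.57)]
paint_tin [([215.2, 129.4], 0.84), ([272.5, 241.9], 0.39), ([276.7, 174.7], 0.26)]
spray_can [([200.7, 304.2], 0.96), ([269.1, 226.5], 0.42), ([276.0, 173.1], 0.25)]
filler_jar [([164.1, 230.9], 0.66)]
putty_knife [([217.9, 182.1], 0.64)]
1.4
```

View pics/top0.png

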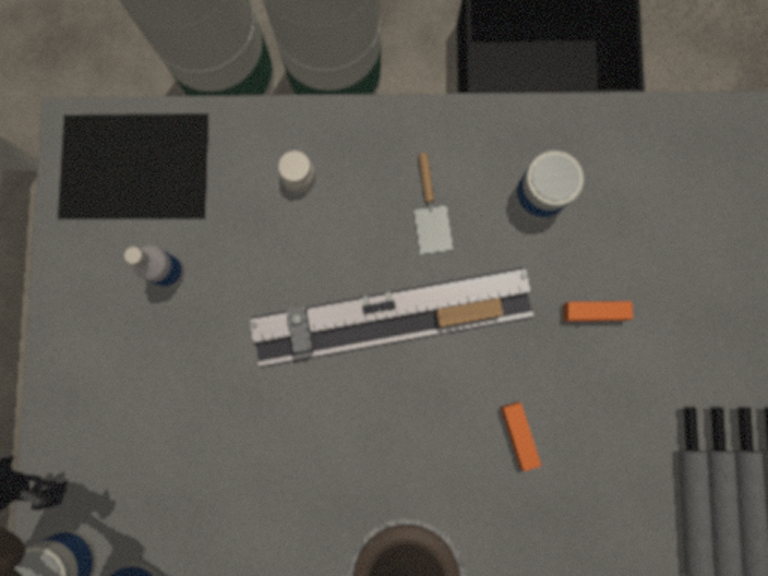

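View pics/side0.png

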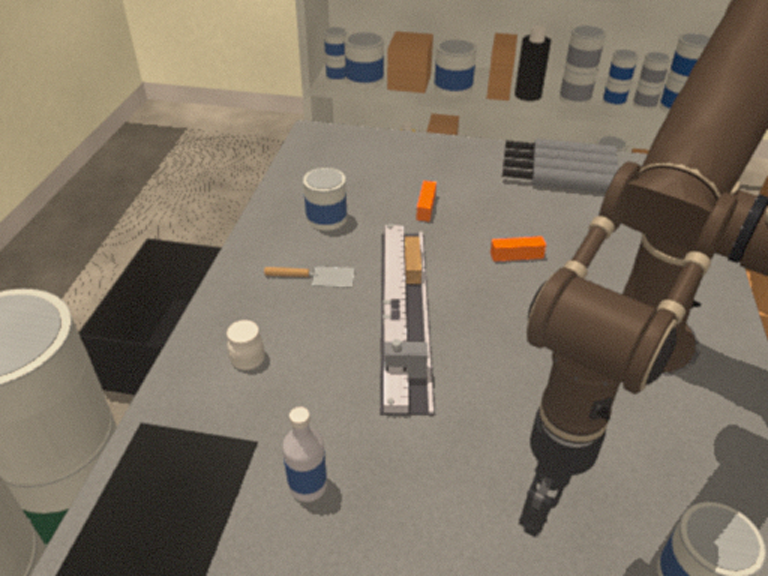

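Top view (768-wide picture): the stop is at (300,325), the clip at (379,305) and the pale batten in the channel at (470,312). The orange look-alikes are at (600,311) and (521,437). The batten meant is the pale one in the channel (net pixel ~(313,206)), because both orange pieces lie off the rail. I'll confirm this in an enlarged crop.

Run:
```python
from h import *
snap('top','crop1',(160,172,360,248),4)
for n,uv,z in(('clip',(253,205),.035),('pin',(198,212),.092),('jar',(196.6,116),.04),('can',(102,175),.1)): print(n,ray('top',uv,z))
```

```text
clip [0.50516216 0.0488216  0.035     ]
pin [0.48035445 0.19870223 0.092     ]
jar [0.76715593 0.21435068 0.04      ]
can [0.58191778 0.46468334 0.1       ]
```

View pics/crop1.png

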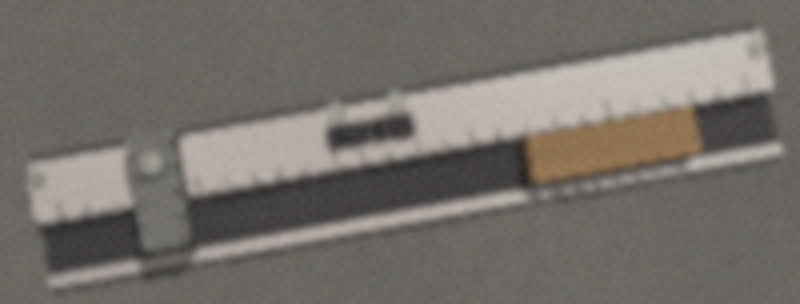

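The crop shows the stop at (160,190) with its knob at (151,163), the clip at (370,131), and the pale batten in the channel from (528,160) to (698,130). That confirms it is the batten meant.

Run:
```python
from h import *
f=lambda u,v,z: ray('top',(160+u/4,172+v/4),z)
lb,lf,rb,rf=[f(*p,.03) for p in((28,160),(40,223),(765,30),(775,93))]
L=(lb+lf)/2;R=(rb+rf)/2
print(L,R,np.linalg.norm(L-R),np.linalg.norm(lb-lf),np.linalg.norm(rb-rf))
yv=(L-R)/np.linalg.norm(L-R); xv=np.array([yv[1],-yv[0],0]); O=(L+R)/2+yv*.02
print('yv',yv,np.degrees(np.arctan2(-yv[0],yv[1])),'O',O)
for n,p in dict(clip=(370,131,.035),knob=(151,163,.092),b1=(527,138,.046),b2=(530,186,.046),b3=(697,108,.046),b4=(700,155,.046),stopL=(130,140,.076),stopLf=(142,250,.076),stopR=(178,135,.076),stopRf=(190,243,.076)).items():
  w=f(*p);d=w-O;print(n,w.round(4),'rail',(d@xv).round(4),(d@yv).round(4))
# side check
for n,x,y,z in(('clip',0,0.014,.03),('knob',0,.157,.092),('bat',-.041,-.16,.046),('railend',0,.25,.03),('railend2',0,-.29,.03)):
  w=O+xv*x+yv*y;w[2]=z;print(n,w.round(4),proj('side',w)*1.5)
s=get_state();from scipy.spatial.transform import Rotation as Ro
print(Ro.from_rotvec(s['eef_rot']).as_matrix().round(3),bot.tips_ahead)
```

```text
[0.46276839 0.29188844 0.03      ] [ 0.55654437 -0.23706379  0.03      ] 0.5372005162670989 0.04635208706993758 0.04608399453617622
yv [-0.1745642   0.98464579  0.        ] 10.05329852701146 O [0.5061651  0.04710524 0.03      ]
clip [0.5059 0.0503 0.035 ] rail 0.0003 0.0031
knob [0.4783 0.1994 0.092 ] rail -0.0009 0.1548
b1 [ 0.4998 -0.0609  0.046 ] rail -0.0251 -0.1052
b2 [ 0.4658 -0.0627  0.046 ] rail -0.0589 -0.101
b3 [ 0.5211 -0.1811  0.046 ] rail -0.0251 -0.2274
b4 [ 0.4877 -0.1825  0.046 ] rail -0.0582 -0.2228
stopL [0.4956 0.2164 0.076 ] rail 0.0191 0.1685
stopLf [0.4196 0.2068 0.076 ] rail -0.0574 0.1724
stopR [0.4991 0.1831 0.076 ] rail 0.0167 0.1351
stopRf [0.4244 0.1738 0.076 ] rail -0.0584 0.139
clip [0.5037 0.0609 0.03  ] [394.98144481 312.40649376]
knob [0.4788 0.2017 0.092 ] [395.89448755 341.80590116]
bat [ 0.4937 -0.1176  0.046 ] [413.29651515 253.32366777]
railend [0.4625 0.2933 0.03  ] [395.44117878 403.30711999]
railend2 [ 0.5568 -0.2384  0.03  ] [394.53498342 224.13018113]
[[-0.93   0.367 -0.   ]
 [ 0.367  0.93   0.   ]
 [ 0.     0.    -1.   ]] 0.0726
```

Request:
{"api": "step_arm", "payload": {
  "motion": [
    [0,0,0,0,0,0.079,0],
    [0,0,0,0,0,0.079,0],
    [0,0,0,0,0,0.079,0],
    [0,0,0,0,0,0.079,0],
    [0,0,0,0,0,0.079,0],
    [0,0,0,0,0,0.079,0],
    [0,0,0,0,0,0.079,0],
    [0,0,0,0,0,0.079,0]
  ]
}}

```text
t: 2.12
ee_pos: [0.2294, 0.5814, 0.3039]
eef_rot: [1.993, 2.428, -0.0]
contact_force: [-0.5, 0.1, -1.2]
gripper_width: 0.0001
grip_force: 0.0
```

Request:
{"api": "step_arm", "payload": {
  "motion": [
    [-0.04,0.02,0,0,0,0.016,0],
    [-0.042,0.021,0,0,0,0,0],
    [-0.042,0.021,0,0,0,0,0],
    [-0.042,0.021,0,0,0,0,0],
    [-0.042,0.021,0,0,0,0,0],
    [-0.042,0.021,0,0,0,0,0],
    [-0.042,0.021,0,0,0,0,0],
    [-0.042,0.021,0,0,0,0,0]
  ]
}}

```text
t: 2.78
ee_pos: [0.4095, 0.3409, 0.3042]
eef_rot: [2.016, 2.409, 0.001]
contact_force: [0.0, 0.2, -0.2]
gripper_width: 0.0001
grip_force: 0.0
```

```bash
cat >> h.py <<'E'
from scipy.spatial.transform import Rotation as Ro
yv=np.array([-.17456,.98465,0]);xv=np.array([yv[1],-yv[0],0]);O=np.array([.50617,.04711,0])
def st():
    s=get_state();M=Ro.from_rotvec(s['eef_rot']).as_matrix();d=s['ee_pos']-O;F=s['contact_force']
    print('t',round(s['t'],2),'rail xy',(d@xv).round(4),(d@yv).round(4),'tipz',round(s['ee_pos'][2]-.0726,4),'Fx,y,z',(F@xv).round(2),(F@yv).round(2),F[2].round(2),'w',round(s['gripper_width'],4))
    print('yaw err deg',np.degrees(np.arctan2(M[:,0]@xv,M[:,0]@yv)).round(2),'tilt',M[:2,2].round(3))
E
python3 -c "
from h import *
st()"
```

```text
t 2.78 rail xy -0.0439 0.3062 tipz 0.2316 Fx,y,z 0.03 0.19 -0.2 w 0.0001
yaw err deg -0.11 tilt [0.001 0.   ]
```

Request:
{"api": "step_arm", "payload": {
  "motion": [
    [-0.038,0.0185,0,0,0,0,0],
    [-0.038,0.018,0,0,0,0,0],
    [-0.038,0.018,0,0,0,0,0],
    [0,0,0.046,0,0,0,0],
    [0,0,0.046,0,0,0,0],
    [0,0,0.046,0,0,0,0],
    [0,0,0.046,0,0,0,0],
    [0,0,0.044,0,0,0,0]
  ]
}}

```text
t: 3.45
ee_pos: [0.4678, 0.2601, 0.1201]
eef_rot: [2.017, 2.408, 0.001]
contact_force: [0.3, 0.7, -0.9]
gripper_width: 0.0002
grip_force: 0.0
```

```bash
python3 -c "
from h import *
st();snap('side','s1',(200,110,330,300),3);st()"
```

```text
t 3.45 rail xy -0.0006 0.2164 tipz 0.0475 Fx,y,z 0.41 0.61 -0.9 w 0.0002
yaw err deg -0.06 tilt [0.001 0.   ]
t 3.5 rail xy -0.0058 0.2151 tipz 0.0402 Fx,y,z -1.87 -0.1 -4.64 w 0.0
yaw err deg -0.07 tilt [-0.012 -0.005]
```

View pics/s1.png

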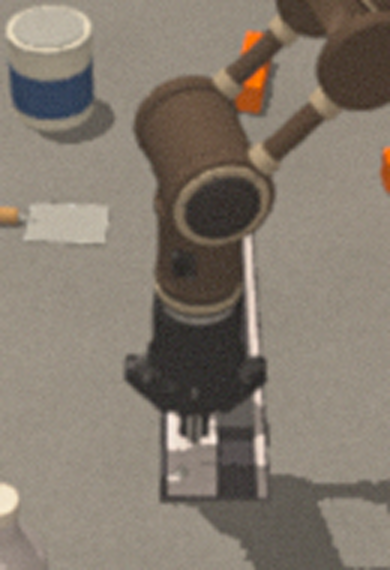

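The picture shows the fingertips over the +y end of the rail at about (192,425), behind the stop and clear of everything. I'm approaching now.

Request:
{"api": "step_arm", "payload": {
  "motion": [
    [0,0,0,0,0,0,0],
    [0,0,0,0,0,0,0],
    [-0.005,0,0,0,0,0,0],
    [-0.005,0,0,0,0,0,0],
    [-0.006,0,0,0,0,0,0],
    [-0.006,0,0,0,0,0,0],
    [-0.006,0,0,0,0,0,0],
    [-0.006,0,0,0,0,0,0]
  ]
}}

```text
t: 4.17
ee_pos: [0.4729, 0.2331, 0.1222]
eef_rot: [2.016, 2.409, 0.002]
contact_force: [0.2, -0.1, -0.8]
gripper_width: -0.0003
grip_force: 0.0
```

```bash
python3 -c "
from h import *
st()"
```

```text
t 4.17 rail xy -0.0003 0.1889 tipz 0.0496 Fx,y,z 0.16 -0.18 -0.78 w -0.0003
yaw err deg -0.08 tilt [0.001 0.   ]
```

Request:
{"api": "step_arm", "payload": {
  "motion": [
    [-0.006,0,0,0,0,0,0],
    [-0.006,0,0,0,0,0,0],
    [-0.01,0,0,0,0,0,0],
    [-0.01,0,0,0,0,0,0],
    [-0.01,0,0,0,0,0,0],
    [-0.01,0,0,0,0,0,0],
    [-0.01,0,0,0,0,0,0],
    [-0.008,0,0,0,0,0,0]
  ]
}}

```text
t: 4.83
ee_pos: [0.4827, 0.1775, 0.1215]
eef_rot: [2.016, 2.409, 0.0]
contact_force: [0.5, 1.5, 0.2]
gripper_width: -0.0002
grip_force: 0.6
```

```bash
python3 -c "
from h import *
st()
for c in('top','side'):
  for q in('stop','stop_pin','clip_notch'): print(c,q,[(np.round(r['xy'],1).tolist(),round(r['confidence'],2)) for r in nets.find_in(q,c)][:2])
st()"
```

```text
t 4.83 rail xy -0.0003 0.1325 tipz 0.0489 Fx,y,z 0.76 1.35 0.21 w -0.0002
yaw err deg -0.07 tilt [ 0. -0.]
top stop [([198.9, 220.3], 0.91), ([314.3, 209.0], 0.5)]
top stop_pin [([253.4, 213.3], 0.35)]
top clip_notch [([254.2, 204.0], 0.53)]
side stop [([279.4, 248.5], 0.51), ([280.4, 248.4], 0.44)]
side stop_pin []
side clip_notch []
t 5.13 rail xy -0.0009 0.1335 tipz 0.0486 Fx,y,z 0.6 -0.5 0.45 w 0.0
yaw err deg -0.1 tilt [-0.001 -0.   ]
```

Request:
{"api": "step_arm", "payload": {
  "motion": [
    [-0.007,0,0,0,0,0,0],
    [-0.01,0,0,0,0,0,0],
    [-0.01,0,0,0,0,0,0],
    [-0.01,0,0,0,0,0,0],
    [-0.01,0,0,0,0,0,0],
    [-0.01,0,0,0,0,0,0],
    [-0.01,0,0,0,0,0,0],
    [-0.006,0,0,0,0,0,0]
  ]
}}

```text
t: 5.8
ee_pos: [0.4928, 0.1197, 0.1215]
eef_rot: [2.017, 2.408, -0.0]
contact_force: [-0.6, 0.9, -0.8]
gripper_width: -0.0001
grip_force: 0.6
```

```bash
python3 -c "
from h import *
st();snap('top','t2',(190,170,330,250),5);st()"
```

```text
t 5.8 rail xy -0.0005 0.0738 tipz 0.0489 Fx,y,z -0.48 0.95 -0.77 w -0.0001
yaw err deg -0.05 tilt [-0. -0.]
t 5.85 rail xy -0.0004 0.0734 tipz 0.0489 Fx,y,z -0.09 -0.71 -0.41 w -0.0002
yaw err deg -0.04 tilt [-0.    -0.001]
```

View pics/t2.png

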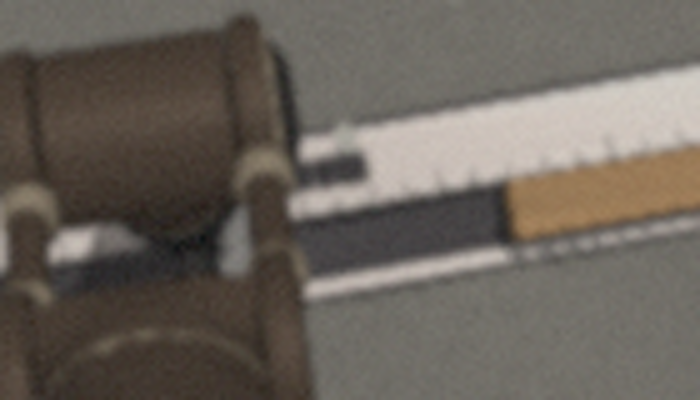

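The stop's front part shows as grey at (235,240) in the crop, just behind the clip at (335,168), as expected. I'll go slower from here and watch the force.

Request:
{"api": "step_arm", "payload": {
  "motion": [
    [-0.0025,0,0,0,0,0,0],
    [-0.0025,0,0,0,0,0,0],
    [-0.0025,0,0,0,0,0,0],
    [-0.0025,0,0,0,0,0,0],
    [-0.0025,0,0,0,0,0,0],
    [-0.0025,0,0,0,0,0,0],
    [-0.0025,0,0,0,0,0,0],
    [-0.0025,0,0,0,0,0,0]
  ]
}}

```text
t: 6.52
ee_pos: [0.4953, 0.1063, 0.1216]
eef_rot: [-2.017, -2.406, -0.003]
contact_force: [-1.8, 7.6, 1.0]
gripper_width: -0.0002
grip_force: 3.8
```

Request:
{"api": "step_arm", "payload": {
  "motion": [
    [-0.0015,0,0,0,0,0,0],
    [-0.0015,0,0,0,0,0,0],
    [-0.0015,0,0,0,0,0,0],
    [-0.0015,0,0,0,0,0,0],
    [-0.0015,0,0,0,0,0,0],
    [-0.0015,0,0,0,0,0,0],
    [-0.0015,0,0,0,0,0,0],
    [-0.0015,0,0,0,0,0,0]
  ]
}}

```text
t: 7.18
ee_pos: [0.4973, 0.0958, 0.1216]
eef_rot: [-2.016, -2.409, -0.001]
contact_force: [-0.5, 4.3, 0.4]
gripper_width: -0.0006
grip_force: 2.0
```

```bash
python3 -c "
from h import *
st()
for i in range(2): vision.calibration('top'); snap('side','x',None); st()
print('est stop',[((ray('top',(190+u/5,170+v/5),.076)-O)@yv).round(4) for u,v in((235,240),(222,240))])"
```

```text
t 7.18 rail xy -0.0003 0.0495 tipz 0.049 Fx,y,z 0.29 4.36 0.44 w -0.0006
yaw err deg -0.09 tilt [0. 0.]
t 7.23 rail xy -0.0002 0.0492 tipz 0.049 Fx,y,z 0.44 3.58 1.18 w -0.0003
yaw err deg -0.09 tilt [ 0. -0.]
t 7.28 rail xy -0.0003 0.0492 tipz 0.049 Fx,y,z 0.34 2.52 1.21 w -0.0
yaw err deg -0.09 tilt [ 0. -0.]
est stop [np.float64(0.0521), np.float64(0.0591)]
```

Request:
{"api": "step_arm", "payload": {
  "motion": [
    [-0.001,0,0,0,0,0,0],
    [-0.001,0,0,0,0,0,0],
    [-0.001,0,0,0,0,0,0],
    [-0.001,0,0,0,0,0,0],
    [0,0,0,0,0,0,0],
    [0,0,0,0,0,0,0],
    [0,0,0,0,0,0,0],
    [0,0,0,0,0,0,0]
  ]
}}

```text
t: 7.95
ee_pos: [0.4978, 0.0923, 0.1215]
eef_rot: [2.016, 2.409, -0.0]
contact_force: [0.7, 0.8, 0.3]
gripper_width: -0.0001
grip_force: 0.6
```

Request:
{"api": "step_arm", "payload": {
  "motion": [
    [-0.001,0,0,0,0,0,0],
    [-0.001,0,0,0,0,0,0],
    [-0.001,0,0,0,0,0,0],
    [-0.001,0,0,0,0,0,0],
    [0,0,0,0,0,0,0],
    [0,0,0,0,0,0,0],
    [0,0,0,0,0,0,0],
    [0,0,0,0,0,0,0]
  ]
}}

```text
t: 8.62
ee_pos: [0.498, 0.0892, 0.1213]
eef_rot: [-2.016, -2.409, 0.001]
contact_force: [0.5, -0.0, 0.3]
gripper_width: -0.0004
grip_force: 0.0
```

```bash
python3 -c "
from h import *
st()"
```

```text
t 8.62 rail xy -0.0007 0.0428 tipz 0.0487 Fx,y,z 0.52 -0.11 0.31 w -0.0004
yaw err deg -0.1 tilt [-0.001 -0.   ]
```

The force dipped to zero, so the stop has probably jumped home. I'll back off and raise to look.

Request:
{"api": "step_arm", "payload": {
  "motion": [
    [0.02,0,0,0,0,0,0],
    [0.03,0,0,0,0,0,0],
    [0,0,-0.04,0,0,0,0],
    [0,0,-0.05,0,0,0,0],
    [0,0,-0.05,0,0,0,0],
    [0,-0.05,-0.01,0,0,0,0],
    [0,-0.05,0,0,0,0,0],
    [0,-0.05,0,0,0,0,0]
  ]
}}

```text
t: 9.28
ee_pos: [0.3728, 0.1075, 0.2427]
eef_rot: [2.015, 2.408, 0.003]
contact_force: [-1.1, -1.1, -1.0]
gripper_width: 0.0002
grip_force: 0.0
```

Request:
{"api": "step_arm", "payload": {
  "motion": [
    [0,-0.05,0,0,0,0,0],
    [-0.025,-0.04,0,0,0,0,0],
    [-0.05,0,0,0,0,0,0],
    [-0.05,0,0,0,0,0,0],
    [-0.05,0,0,0,0,0,0],
    [-0.05,0,0,0,0,0,0],
    [-0.05,0,0,0,0,0,0],
    [-0.05,0,0,0,0,0,0]
  ]
}}

```text
t: 9.95
ee_pos: [0.3476, -0.1631, 0.2417]
eef_rot: [2.017, 2.408, -0.0]
contact_force: [1.1, -0.7, -0.2]
gripper_width: -0.0003
grip_force: 0.0
```

```bash
python3 -c "
from h import *
st();snap('top','t3',(190,170,350,250),5)
for q in('stop','stop_push','clip_notch','batten'): print(q,[(np.round(r['xy'],1).tolist(),round(r['confidence'],2)) for r in nets.find_in(q,'top')][:2])
"
```

```text
t 9.95 rail xy -0.1928 -0.1793 tipz 0.1691 Fx,y,z 0.97 -0.86 -0.17 w -0.0003
yaw err deg -0.05 tilt [ 0.001 -0.001]
stop [([249.6, 208.7], 0.95), ([314.4, 205.7], 0.64)]
stop_push [([249.7, 209.1], 0.83)]
clip_notch [([285.6, 150.6], 0.35)]
batten [([313.3, 208.1], 0.78), ([398.8, 205.9], 0.77)]
```

View pics/t3.png

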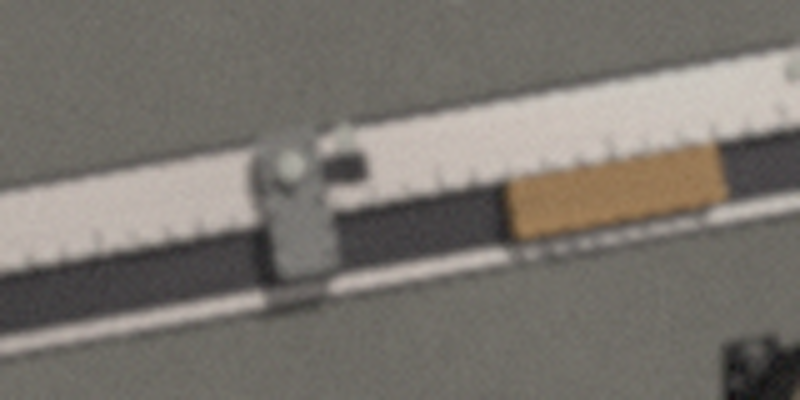

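Run:
```python
from h import *
g=lambda p,z:[float(((ray('top',p,z)-O)@a).round(4)) for a in(xv,yv)]
print('clip ends',g((242,207),.03),g((263.3,203.2),.03),'mid tops',g((252.5,204.75),.03),g((252.5,204.75),.037))
for z in(.092,.099):print('knob',z,g((190+290/5,170+167/5),z))
t=lambda u,v:g((190+u/5,170+v/5),.076)
print('top right edge',t(320,150),t(338,268),'left',t(255,165),t(275,280))
# initial same-feature comparison with knob
print('knob0',g((197.75,212.75),.092))
```

```text
clip ends [-0.0004, 0.034] [-0.0003, -0.0283] mid tops [0.0008, 0.0031] [0.0001, 0.0032]
knob 0.092 [0.0004, 0.0152]
knob 0.099 [-0.0003, 0.0152]
top right edge [0.0085, -0.0029] [-0.0576, -0.0012] left [0.0066, 0.0341] [-0.058, 0.0341]
knob0 [-0.0009, 0.1548]
```

The knob is at crop (290,167), rail y = 15 mm, while the clip's middle is at about 3 mm. So the stop is sitting on the crest, not in the notch. I'll go back and push on.

Request:
{"api": "step_arm", "payload": {
  "motion": [
    [0.05,0,0,0,0,0,0],
    [0.05,0,0,0,0,0,0],
    [0.05,0,0,0,0,0,0],
    [0.05,0,0,0,0,0,0],
    [0.05,0,0,0,0,0,0],
    [0.05,0,0,0,0,0,0],
    [0.025,0.04,0,0,0,0,0],
    [0,0.05,0,0,0,0,0]
  ]
}}

```text
t: 10.87
ee_pos: [0.3685, 0.1126, 0.2406]
eef_rot: [-2.003, -2.416, 0.002]
contact_force: [0.1, -0.2, 1.2]
gripper_width: 0.0
grip_force: 0.0
```

Request:
{"api": "step_arm", "payload": {
  "motion": [
    [0,0.05,0,0,0,0,0],
    [0,0.05,0,0,0,0,0],
    [0,0.05,0,0,0,0,0],
    [0,0,0.045,0,0,0,0],
    [0,0,0.045,0,0,0,0],
    [0,0,0.04,0,0,0,0],
    [0,0,0.02,0,0,0,0],
    [0,0,0,0,0,0,0]
  ]
}}

```text
t: 11.53
ee_pos: [0.4858, 0.1299, 0.117]
eef_rot: [-2.008, -2.407, 0.013]
contact_force: [-1.2, -0.4, -0.1]
gripper_width: 0.0004
grip_force: 0.0
```

```bash
python3 -c "
from h import *
st()"
```

```text
t 11.53 rail xy -0.0056 0.085 tipz 0.0444 Fx,y,z -1.27 -0.2 -0.09 w 0.0004
yaw err deg -0.28 tilt [-0.011 -0.002]
```

Request:
{"api": "step_arm", "payload": {
  "motion": [
    [0,0.004,0,0,0,0,0],
    [-0.008,0,0,0,0,0,0],
    [-0.01,0,0,0,0,0,0],
    [-0.01,0,0,0,0,0,0],
    [-0.01,0,0,0,0,0,0],
    [-0.006,0,0,0,0,0,0],
    [-0.004,0,0,0,0,0,0],
    [0,0,0,0,0,0,0]
  ]
}}

```text
t: 12.2
ee_pos: [0.5016, 0.0907, 0.1218]
eef_rot: [2.018, 2.407, 0.001]
contact_force: [0.3, -0.5, 0.2]
gripper_width: -0.0004
grip_force: 0.0
```

```bash
python3 -c "
from h import *
st()"
```

```text
t 12.2 rail xy 0.0031 0.0437 tipz 0.0492 Fx,y,z 0.2 -0.53 0.19 w -0.0004
yaw err deg -0.0 tilt [0.001 0.   ]
```

Request:
{"api": "step_arm", "payload": {
  "motion": [
    [-0.001,0,0,0,0,0,0],
    [-0.001,0,0,0,0,0,0],
    [-0.001,0,0,0,0,0,0],
    [-0.001,0,0,0,0,0,0],
    [0,0,0,0,0,0,0],
    [0,0,0,0,0,0,0],
    [0,0,0,0,0,0,0],
    [0,0,0,0,0,0,0]
  ]
}}

```text
t: 12.87
ee_pos: [0.5016, 0.0886, 0.1214]
eef_rot: [-2.016, -2.409, 0.0]
contact_force: [-0.0, 1.9, 0.1]
gripper_width: 0.0
grip_force: 0.4
```

Request:
{"api": "step_arm", "payload": {
  "motion": [
    [-0.001,0,0,0,0,0,0],
    [-0.001,0,0,0,0,0,0],
    [-0.001,0,0,0,0,0,0],
    [0,0,0,0,0,0,0],
    [0,0,0,0,0,0,0],
    [0,0,0,0,0,0,0],
    [0,0,0,0,0,0,0],
    [0,0,0,0,0,0,0]
  ]
}}

```text
t: 13.53
ee_pos: [0.5022, 0.0861, 0.1215]
eef_rot: [2.016, 2.409, 0.0]
contact_force: [0.2, -0.2, -0.1]
gripper_width: -0.0004
grip_force: 0.0
```

Request:
{"api": "step_arm", "payload": {
  "motion": [
    [-0.001,0,0,0,0,0,0],
    [-0.001,0,0,0,0,0,0],
    [-0.001,0,0,0,0,0,0],
    [0,0,0,0,0,0,0],
    [0,0,0,0,0,0,0],
    [0,0,0,0,0,0,0],
    [0,0,0,0,0,0,0],
    [0,0,0,0,0,0,0]
  ]
}}

```text
t: 14.2
ee_pos: [0.5025, 0.0837, 0.1215]
eef_rot: [-2.016, -2.409, 0.0]
contact_force: [0.1, -0.2, -0.5]
gripper_width: -0.0003
grip_force: 0.0
```

```bash
python3 -c "
from h import *
st()"
```

```text
t 14.2 rail xy 0.0028 0.0367 tipz 0.0489 Fx,y,z 0.03 -0.18 -0.55 w -0.0003
yaw err deg -0.1 tilt [-0. -0.]
```

Request:
{"api": "step_arm", "payload": {
  "motion": [
    [0.02,0,0,0,0,0,0],
    [0.03,0,0,0,0,0,0],
    [0,0,-0.04,0,0,0,0],
    [0,0,-0.05,0,0,0,0],
    [0,0,-0.05,0,0,0,0],
    [0,-0.05,-0.01,0,0,0,0],
    [0,-0.05,0,0,0,0,0],
    [0,-0.05,0,0,0,0,0]
  ]
}}

```text
t: 14.87
ee_pos: [0.3772, 0.1019, 0.2429]
eef_rot: [2.015, 2.408, 0.004]
contact_force: [-0.9, -0.0, 0.3]
gripper_width: 0.0001
grip_force: 0.0
```

Request:
{"api": "step_arm", "payload": {
  "motion": [
    [0,-0.05,0,0,0,0,0],
    [-0.03,-0.04,0,0,0,0,0],
    [-0.05,0,0,0,0,0,0],
    [-0.05,0,0,0,0,0,0],
    [-0.05,0,0,0,0,0,0],
    [-0.05,0,0,0,0,0,0],
    [-0.05,0,0,0,0,0,0],
    [-0.05,0,0,0,0,0,0]
  ]
}}

```text
t: 15.53
ee_pos: [0.3528, -0.1727, 0.2418]
eef_rot: [2.016, 2.408, 0.001]
contact_force: [1.8, 0.7, 0.8]
gripper_width: 0.0002
grip_force: 0.0
```

```bash
python3 -c "
from h import *
st();snap('top','t4',(190,170,350,250),5);st()
"
```

```text
t 15.53 rail xy -0.1894 -0.1897 tipz 0.1692 Fx,y,z 1.88 0.4 0.82 w 0.0002
yaw err deg -0.05 tilt [ 0.001 -0.   ]
t 15.58 rail xy -0.1881 -0.1967 tipz 0.1705 Fx,y,z 0.97 -4.55 0.65 w -0.0
yaw err deg 0.09 tilt [ 0.005 -0.009]
```

View pics/t4.png

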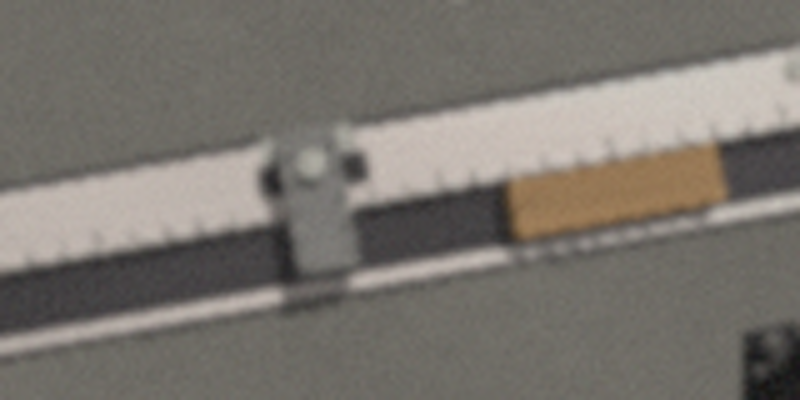

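The knob is now at crop (312,162), 12 mm further on, with the clip showing evenly on both sides. The stop is home. Now the batten's tail, at about (722,170).

Request:
{"api": "step_arm", "payload": {
  "motion": [
    [-0.05,0,0,0,0,0,0],
    [-0.05,0,0,0,0,0,0],
    [0,0.046,0,0,0,0,0],
    [0,0.046,0,0,0,0,0],
    [0,0.046,0,0,0,0,0],
    [0,0.046,0,0,0,0,0],
    [0,0,0.03,0,0,0,0],
    [0,0,0.03,0,0,0,0]
  ]
}}

```text
t: 16.25
ee_pos: [0.5158, -0.2236, 0.1949]
eef_rot: [2.01, 2.406, 0.002]
contact_force: [0.0, -0.0, -0.8]
gripper_width: 0.0
grip_force: 0.0
```

Request:
{"api": "step_arm", "payload": {
  "motion": [
    [0,0,0.03,0,0,0,0],
    [0,0,0.03,0,0,0,0],
    [0,0,0.02,0,0,0,0],
    [0,0,0.01,0,0,0,0],
    [0,0,0,0,0,0,0],
    [0,0,0,0,0,0,0],
    [0,0,0,0,0,0,0],
    [0,0,0,0,0,0,0]
  ]
}}

```text
t: 16.92
ee_pos: [0.5132, -0.224, 0.1231]
eef_rot: [2.014, 2.407, 0.001]
contact_force: [0.2, -0.1, 0.7]
gripper_width: -0.0002
grip_force: 0.0
```

```bash
python3 -c "
from h import *
st()
g=lambda u,v:[float(((ray('top',(190+u/5,170+v/5),.046)-O)@a).round(4)) for a in(xv,yv)]
print(g(510,178),g(517,240),g(718,143),g(727,203))
"
```

```text
t 16.92 rail xy -0.0404 -0.2681 tipz 0.0505 Fx,y,z 0.15 -0.08 0.7 w -0.0002
yaw err deg -0.09 tilt [ 0.003 -0.002]
[-0.0227, -0.1064] [-0.058, -0.1038] [-0.0237, -0.2258] [-0.058, -0.224]
```

Request:
{"api": "step_arm", "payload": {
  "motion": [
    [0,0,0.01,0,0,0,0],
    [0,0,0.0105,0,0,0,0],
    [0,0,0,0,0,0,0],
    [0.008,0,0,0,0,0,0],
    [0.008,0,0,0,0,0,0],
    [0.008,0,0,0,0,0,0],
    [0.008,0,0,0,0,0,0],
    [0.005,0,0,0,0,0,0]
  ]
}}

```text
t: 17.58
ee_pos: [0.5065, -0.1931, 0.1051]
eef_rot: [-2.015, -2.41, -0.0]
contact_force: [-0.0, 0.4, -0.3]
gripper_width: -0.0003
grip_force: 0.0
```

```bash
python3 -c "
from h import *
st()"
```

```text
t 17.58 rail xy -0.0416 -0.2366 tipz 0.0325 Fx,y,z 0.06 0.39 -0.32 w -0.0003
yaw err deg -0.13 tilt [-0.  0.]
```

Request:
{"api": "step_arm", "payload": {
  "motion": [
    [0.006,0,0,0,0,0,0],
    [0.01,0,0,0,0,0,0],
    [0.014,0,0,0,0,0,0],
    [0.014,0,0,0,0,0,0],
    [0.014,0,0,0,0,0,0],
    [0.014,0,0,0,0,0,0],
    [0.01,0,0,0,0,0,0],
    [0.005,0,0,0,0,0,0]
  ]
}}

```text
t: 18.25
ee_pos: [0.494, -0.1242, 0.105]
eef_rot: [-2.014, -2.41, 0.0]
contact_force: [-0.2, -0.6, 0.4]
gripper_width: -0.0003
grip_force: 0.2
```

```bash
python3 -c "
from h import *
st();snap('side','s5',(225,110,315,290),3);snap('top','x',None);st()"
```

```text
t 18.25 rail xy -0.0419 -0.1666 tipz 0.0324 Fx,y,z -0.28 -0.53 0.41 w -0.0003
yaw err deg -0.17 tilt [-0.001  0.   ]
t 18.35 rail xy -0.0418 -0.167 tipz 0.0323 Fx,y,z -0.44 -0.37 0.43 w -0.0
yaw err deg -0.17 tilt [-0.001  0.   ]
```

View pics/s5.png

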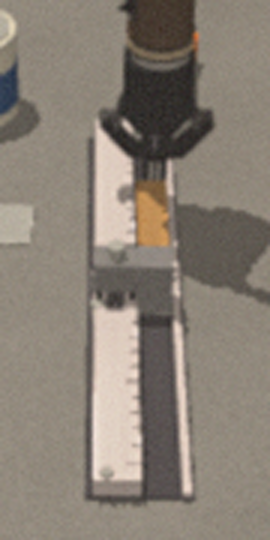

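The side crop shows the fingers behind the batten at (150,180), with the batten nearing the stop at (135,270). I'll creep the rest while watching the force.

Request:
{"api": "step_arm", "payload": {
  "motion": [
    [0.002,0,0,0,0,0,0],
    [0.002,0,0,0,0,0,0],
    [0.002,0,0,0,0,0,0],
    [0.002,0,0,0,0,0,0],
    [0.002,0,0,0,0,0,0],
    [0.002,0,0,0,0,0,0],
    [0.002,0,0,0,0,0,0],
    [0.002,0,0,0,0,0,0]
  ]
}}

```text
t: 19.02
ee_pos: [0.4922, -0.113, 0.1051]
eef_rot: [-2.016, -2.409, 0.0]
contact_force: [0.9, 0.1, 0.7]
gripper_width: 0.0003
grip_force: 0.2
```

Request:
{"api": "step_arm", "payload": {
  "motion": [
    [0.001,0,0,0,0,0,0],
    [0.001,0,0,0,0,0,0],
    [0.001,0,0,0,0,0,0],
    [0.001,0,0,0,0,0,0],
    [0.001,0,0,0,0,0,0],
    [0,0,0,0,0,0,0],
    [0,0,0,0,0,0,0],
    [0,0,0,0,0,0,0]
  ]
}}

```text
t: 19.68
ee_pos: [0.4915, -0.1092, 0.105]
eef_rot: [-2.016, -2.409, -0.0]
contact_force: [0.5, 0.3, -0.6]
gripper_width: -0.0
grip_force: 0.0
```

```bash
python3 -c "
from h import *
st()"
```

```text
t 19.68 rail xy -0.0417 -0.1513 tipz 0.0324 Fx,y,z 0.54 0.22 -0.59 w -0.0
yaw err deg -0.09 tilt [-0.  0.]
```

Request:
{"api": "step_arm", "payload": {
  "motion": [
    [0.001,0,0,0,0,0,0],
    [0.001,0,0,0,0,0,0],
    [0.001,0,0,0,0,0,0],
    [0.0005,0,0,0,0,0,0],
    [0,0,0,0,0,0,0],
    [0,0,0,0,0,0,0],
    [0,0,0,0,0,0,0],
    [0,0,0,0,0,0,0]
  ]
}}

```text
t: 20.35
ee_pos: [0.4911, -0.1064, 0.1051]
eef_rot: [-2.016, -2.409, -0.0]
contact_force: [-0.2, 0.3, -0.2]
gripper_width: -0.0001
grip_force: 0.0
```

Request:
{"api": "step_arm", "payload": {
  "motion": [
    [0.001,0,0,0,0,0,0],
    [0.001,0,0,0,0,0,0],
    [0,0,0,0,0,0,0],
    [0,0,0,0,0,0,0],
    [0,0,0,0,0,0,0],
    [0,0,0,0,0,0,0],
    [0,0,0,0,0,0,0],
    [0,0,0,0,0,0,0]
  ]
}}

```text
t: 21.02
ee_pos: [0.4908, -0.1048, 0.105]
eef_rot: [-2.016, -2.409, 0.0]
contact_force: [0.5, -0.0, -0.2]
gripper_width: 0.0001
grip_force: 0.0
```

```bash
python3 -c "
from h import *
st()"
```

```text
t 21.02 rail xy -0.0417 -0.1469 tipz 0.0324 Fx,y,z 0.46 -0.12 -0.15 w 0.0001
yaw err deg -0.1 tilt [-0.  0.]
```

Request:
{"api": "step_arm", "payload": {
  "motion": [
    [0.001,0,0,0,0,0,0],
    [0.001,0,0,0,0,0,0],
    [0,0,0,0,0,0,0],
    [0,0,0,0,0,0,0],
    [0,0,0,0,0,0,0],
    [0,0,0,0,0,0,0],
    [0,0,0,0,0,0,0],
    [0,0,0,0,0,0,0]
  ]
}}

```text
t: 21.68
ee_pos: [0.4905, -0.1033, 0.1051]
eef_rot: [-2.016, -2.409, 0.0]
contact_force: [0.1, -0.4, -0.7]
gripper_width: -0.0002
grip_force: 0.0
```

Request:
{"api": "step_arm", "payload": {
  "motion": [
    [0.001,0,0,0,0,0,0],
    [0.0005,0,0,0,0,0,0],
    [0,0,0,0,0,0,0],
    [0,0,0,0,0,0,0],
    [0,0,0,0,0,0,0],
    [0,0,0,0,0,0,0],
    [0,0,0,0,0,0,0],
    [0,0,0,0,0,0,0]
  ]
}}

```text
t: 22.35
ee_pos: [0.4903, -0.1021, 0.1051]
eef_rot: [-2.016, -2.409, -0.0]
contact_force: [0.7, -0.1, -0.4]
gripper_width: 0.0002
grip_force: 0.0
```

```bash
python3 -c "
from h import *
st();snap('side','s6',(235,150,305,230),7)"
```

```text
t 22.35 rail xy -0.0416 -0.1441 tipz 0.0325 Fx,y,z 0.63 -0.21 -0.45 w 0.0002
yaw err deg -0.09 tilt [-0.  0.]
```

View pics/s6.png

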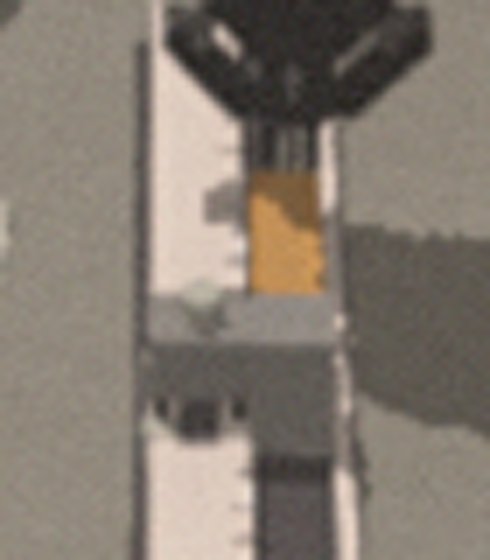

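The gap is hidden behind the stop's top edge at (290,292) and there is no force yet. I'll keep creeping.

Request:
{"api": "step_arm", "payload": {
  "motion": [
    [0.001,0,0,0,0,0,0],
    [0.001,0,0,0,0,0,0],
    [0,0,0,0,0,0,0],
    [0,0,0,0,0,0,0],
    [0,0,0,0,0,0,0],
    [0,0,0,0,0,0,0],
    [0,0,0,0,0,0,0],
    [0,0,0,0,0,0,0]
  ]
}}

```text
t: 23.07
ee_pos: [0.4905, -0.1012, 0.1053]
eef_rot: [2.015, 2.408, -0.0]
contact_force: [0.8, -5.4, -0.4]
gripper_width: 0.0001
grip_force: 2.6
```

```bash
python3 -c "
from h import *
st()"
```

```text
t 23.07 rail xy -0.0413 -0.1433 tipz 0.0327 Fx,y,z -0.15 -5.48 -0.35 w 0.0001
yaw err deg -0.11 tilt [ 0.001 -0.001]
```

Contact at 5.4 N, well below the 10 N needed to leave the notch. I'll back off gently.

Request:
{"api": "step_arm", "payload": {
  "motion": [
    [-0.001,0,0,0,0,0,0],
    [-0.001,0,0,0,0,0,0],
    [-0.002,0,0,0,0,0,0],
    [-0.005,0,0,0,0,0,0],
    [-0.02,0,0,0,0,0,0],
    [-0.03,0,0,0,0,0,0],
    [0,0,-0.04,0,0,0,0],
    [0,0,-0.05,0,0,0,0]
  ]
}}

```text
t: 23.73
ee_pos: [0.4951, -0.1466, 0.1733]
eef_rot: [-2.011, -2.399, 0.005]
contact_force: [-0.3, -0.8, -1.2]
gripper_width: 0.0003
grip_force: 0.0
```

Request:
{"api": "step_arm", "payload": {
  "motion": [
    [0,0,-0.05,0,0,0,0],
    [0,-0.04,0,0,0,0,0],
    [-0.02,-0.04,0,0,0,0,0],
    [-0.04,-0.03,0,0,0,0,0],
    [-0.04,-0.03,0,0,0,0,0],
    [-0.03,0,0,0,0,0,0],
    [0,0,0,0,0,0,0],
    [0,0,0,0,0,0,0]
  ]
}}

```text
t: 24.4
ee_pos: [0.4062, -0.27, 0.2171]
eef_rot: [-2.019, -2.406, -0.001]
contact_force: [0.2, -0.1, 0.8]
gripper_width: -0.0001
grip_force: 0.0
```

```bash
python3 -c "
from h import *
st();snap('top','t7',(190,170,350,250),5)"
```

```text
t 24.4 rail xy -0.1538 -0.2948 tipz 0.1445 Fx,y,z 0.18 -0.18 0.8 w -0.0001
yaw err deg 0.07 tilt [0.    0.001]
```

View pics/t7.png

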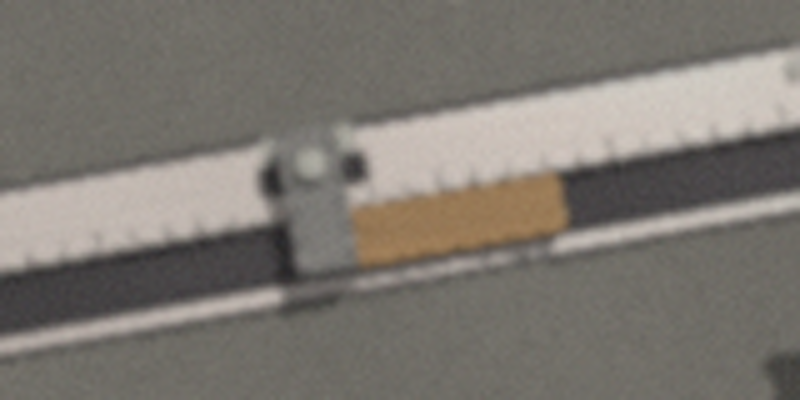

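The knob is at (312,162), unchanged, so the stop is still in the notch. The batten's end meets the stop at (355,230) with no visible gap. The tool is clear, so I'm handing in.

```bash
python3 -c "
from h import *
print(order.job_done())"
```

```text
the job is handed in; nothing more can be done
None
```

The job is handed in: the last picture before it showed the stop in the clip's notch and the batten's end against it with no visible gap, at about 24 s of the 54 s allowed, and the arm touched none of the other goods.

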